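# Light check on a culture tub

## Task

Set up a light check on the culture tub with the orange rim: balance the light meter, white sensor up and level, gently on the very crown of its domed lid and let go of it. Then hook the green lamp over the rail at the red-banded end, its lens facing the tubs, and slide it along the rail without lifting it off until it hangs straight behind the middle of that tub; let go and leave it hanging still, the meter still balanced. Do not disturb the jar and the dish.

Things in the scene. Friction and masses are not known exactly. Their poses are not given: they have to be found in the camera images.
- meter: Loose light meter, a flat black case 95 (its x) x 56 (its y) x 26 mm (z) with a yellow face and a round white sensor button 34 mm across rising 9 mm above the middle of its top; about 160 g. Origin: centre of its underside, z up. The sensor is look-only; grip the case across its 56 mm width. It starts lying on the bench at one side of the tubs.
- orange_tub: Fixed square culture tub 150 x 150 mm with an orange rim (156 mm square, top at 89 mm) and a cream domed lid, a cap of a sphere of radius 75 mm whose crown is 120 mm above the bench. Origin: centre of its underside; its axes are parallel to the world's.
- orange_tub_crown (a point): The crown (highest point, at the middle) of the orange-rimmed tub's domed lid, 120 mm above the bench.
- blue_tub: Fixed tub of the same shape with a blue rim, standing beside the orange one (either side): not the one to use. Origin: centre of its underside.
- lamp: Loose battery lamp on a hook, 171 mm tall, 350 g, standing upright on its head on the bench at the other side of the tubs. Origin: centre of its underside, z up. Green head 50 (x) x 100 (y) x 40 mm (z 0 to 40), bright lens on its -x face. A flat strap 30 mm wide rises at x = -21 mm to a hook with a grip tab on top.
- lamp_grip (a point): Where to pinch the lamp: middle of the black grip tab above its hook, z = 150 mm in the lamp's frame, on its axis. The tab is 14 (x) x 30 (y) mm, from z = 128 to 171 mm; pinch it across the 30 mm, along y.
- lamp_seat (a point): Inside the top of the lamp's hook, where the rail's centre line sits when hung: z = 115 mm in the lamp's frame, on its axis. The hook is an inverted V, 30 mm wide in y, 36 mm wide inside in x; its lip at x = +21 mm (6 mm thick) ends at z = 92 mm, so the rail enters from the lamp's +x side between z = 40 and 92 mm.
- lamp_lens (a point): Middle of the lamp's lens: x = -25, z = 20 mm in the lamp's frame.
- rail: Fixed steel rail, a round bar 12 mm in diameter along y, 240 mm above the bench, behind (beyond) the tubs; two square posts 18 mm thick, 250 mm tall, at y = +-310 mm from its middle. Origin: on the bench below its middle; axes parallel to the world's.
- rail_mid (a point): Middle of the rail's centre line, 240 mm above the bench.
- red_band: Red painted band 60 mm long round the rail near one end (235 mm from the rail's middle; the end varies): where the lamp is to be hooked on. Origin: the band's centre, on the rail's centre line; axes parallel to the world's.
- black_band: Black band, likewise, near the other end of the rail. Not to be used.
- jar: Loose amber jar with white cap, 70 mm across, 90 mm tall, beyond the rail; leave alone. Origin: centre of its underside.
- dish: Loose white dish 110 mm across, 25 mm tall, beyond the rail; leave alone. Origin: centre of its underside.
Not all that is in view belongs to the job. What is meant by the meter is not blue or pink, and is the smaller of those in its own colour.

How it is judged:
On the way, in this order (a step that is already met when the one before it is completed fails the run):
1. the meter lies balanced on the crown of the orange-rimmed tub's dome (within 25 mm of the crown, tilted less than 0.2 rad), released (contact force between meter and orange_tub above 0.5 N and angle between meter's own z axis and vertical below 0.2 rad and horizontal distance between meter and orange_tub_crown below 0.025 m and z of meter in the frame of orange_tub_crown between -0.012 and 0.012 m and contact force between meter and the fingers below 0.1 N), for 0.3 s.
2. the lamp's hook sits over the rail at the red band (within 45 mm of the band's centre, no more than 12 mm above its seat) (x of lamp_seat in the frame of rail_mid between -0.012 and 0.012 m and z of lamp_seat in the frame of rail_mid between -0.015 and 0.012 m and y of lamp_seat in the frame of red_band between -0.045 and 0.045 m), for 0.1 s.
At the end, for the whole second after the job is handed in: Meter at rest on the orange-rimmed tub: centre within 25 mm of the crown sideways, 12 mm in height, tilt under 0.2 rad. Lamp hung at rest on the rail: seat within 12 mm of the bar (15 mm below), tilt under 0.2 rad, lens towards the tubs, within 20 mm of the tub's middle along the rail (contact force between meter and orange_tub above 0.5 N and angle between each of meter, lamp's own z axis and vertical below 0.2 rad and horizontal distance between meter and orange_tub_crown below 0.025 m and z of meter in the frame of orange_tub_crown between -0.012 and 0.012 m and x of lamp_seat in the frame of rail_mid between -0.012 and 0.012 m and z of lamp_seat in the frame of rail_mid between -0.015 and 0.012 m and y of lamp_seat in the frame of orange_tub between -0.02 and 0.02 m and x of lamp_lens in the frame of rail_mid below -0.01 m and contact force between lamp and rail above 0.5 N and linear speed of each of lamp, meter below 0.03 m/s and angular speed of each of lamp, meter below 0.4 rad/s); the robot touches nothing.
It fails at once if the lamp is hooked on or lifted off away from the red band (its hook over the rail, within 18 mm of it in x, and more than 18 mm above its seat, more than 70 mm from the band's centre) (x of lamp_seat in the frame of rail_mid between -0.018 and 0.018 m and z of lamp_seat in the frame of rail_mid between 0.018 and 0.1 m and (y of lamp_seat in the frame of red_band above 0.07 m or y of lamp_seat in the frame of red_band below -0.07 m)).
It fails at once if the meter is pressed or dropped hard on the dome (over 40 N) (contact force between meter and orange_tub above 40 N).
It fails at once if the jar or the dish is moved more than 30 mm (distance of any of jar, dish from where it was at the start of the episode above 0.03 m).
It also fails if it takes over 72 s, if anything falls off the work surface, if the arm or the gripper's body presses on something with over 40 N, if the wrist force passes 120 N, or if a joint passes its speed limit or range.

## Robot

A 6-joint arm with a two-finger parallel gripper is mounted at the origin on the work surface. World frame = base frame: x ahead of the robot, y to its left, z up, the work surface at z = 0. Lengths are in m, angles in rad, forces in N, time in s.
With the tool pointing down it reaches from about 0.35 to 0.725 m from the base axis. Payload 6 kg.
Tool frame: the origin (TCP) lies between the finger pads; the fingertips stand ctrl.tips_ahead ahead of it and the grasp point (between the pads) lies 5 mm behind it (ctrl.tips_ahead is the distance from the TCP to the fingertips, in m); z points along the fingers, y is the line along which they close (so a half turn about z gives the same grasp; the last joint's range is limited). The gripper opens to 85 mm and grips with 20 to 120 N. Pads are 22 mm wide; open, the fingers measure 114 mm over their backs; the gripper's body (76 mm by 85 mm) begins 54 mm behind the grasp point. The pads swing forward as they close: fully open they stand 13 mm farther back than shut.
Start: joints at [1.633, 0.04, 0.085, 0, -1.615, -0.334], TCP at [0.161, 0.578, 0.245] pointing down, gripper open.
Joint ranges: [-2.56, 2.56], [-1.29, 2.01], [-1.08, 1.49], [-3.29, 1.98], [-2.81, -0.18], [-2.99, 2.99]. Speed limits (rad/s): [2.57, 2.57, 3.01, 3.14, 3.14, 3.14].

## Interface

Orientations are given as [roll, pitch, yaw] about the fixed x, y, z axes, in that order (R = Rz(yaw) Ry(pitch) Rx(roll)).
In Python, from plant import ctrl, eyes, workorder gives the robot as it stands. Calls block until the motion is done:
- ctrl.move_ptp(position, orientation): joint-space move of the TCP to a pose.
- ctrl.servo_line(position, orientation=None, velocity=0.15): straight line of the TCP; orientation=None keeps the orientation; velocity is the mean speed in m/s.
- ctrl.move_j(angles): joint-space move.
- ctrl.command_gripper(opening, strength=None): opening from 0.0 (shut) to 1.0 (fully open); strength is the grip in N (None keeps the last); returns when the fingers have stopped.
- ctrl.pause(seconds).
- ctrl.ik(position, orientation): joint angles nearest the present ones, or None.
- eyes.get_image(name): name is "side" or "top"; returns a dict with "image" (384x512x3 uint8, blue, green, red), "depth" (384x512 float32, m along the optical axis (not along the pixel's ray), 0 where there is no reading), "camera_matrix" (3x3 intrinsics, pixels), "rvec" (rotation vector, rad) and "tvec" (3), from world to camera coordinates, as OpenCV has them. Camera axes: x right, y down, z forward; pixel columns grow to the right and rows downward; lengths in m; the calibration is good to about 2 mm. A picture is of the moment at which its call begins.
A pose or a line that the arm cannot do raises ctrl.PlanningError and nothing moves.
- workorder.sign_off(): hands the job in; it is judged then, once.
Readings, each from a call of its own:
- ctrl.current_clock(): time.
- ctrl.current_qpos(): joint angles.
- ctrl.current_joint_velocities(): joint speeds.
- ctrl.current_effort(): joint torques, N m.
- ctrl.current_tcp_pos(): TCP position.
- ctrl.current_tool_rot(): TCP orientation.
- ctrl.current_wrist_force(): force on the tool from outside, world axes, zero at the start.
- ctrl.current_ft_torque(): the same for the moment, N m.
- ctrl.current_grip_width(): opening from 0.0 (shut) to 1.0 (fully open).
- ctrl.current_gripper_force(): force on a finger pad.
Only numpy, scipy, OpenCV 4.12 (cv2) and the standard library are available. Lean on these libraries where they do the work, as an engineer would, in place of code of your own. Each camera call takes 0.05 s, during which the arm holds its last target. There are 200 camera calls.

## Working session

There is one attempt and no reset: what is moved stays moved. The work goes in short steps, each a Python script; the robot and the scene stay as the last script left them, time stands still between calls to the robot, and variables do not carry over. Pictures are saved under pics/ and viewed, at most 10 in all, crops included, and the job is handed in when it is done.

```bash
mkdir -p pics; ls; cat > h.py <<'E'
import numpy as np, cv2
from plant import ctrl, eyes, workorder
def get(n):
    d=eyes.get_image(n); d['R']=cv2.Rodrigues(np.array(d['rvec'],float))[0]; d['t']=np.array(d['tvec'],float).ravel(); d['K']=np.array(d['camera_matrix'],float); return d
def pts(d):
    "world xyz per pixel from depth"
    v,u=np.mgrid[:384,:512]; z=d['depth']; K=d['K']
    c=np.stack([(u-K[0,2])/K[0,0]*z,(v-K[1,2])/K[1,1]*z,z],-1)
    return (c-d['t'])@d['R']
def ray(d,u,v,h):
    "pixel -> world point on plane z=h"
    r=np.array([(u-d['K'][0,2])/d['K'][0,0],(v-d['K'][1,2])/d['K'][1,1],1])@d['R']; o=-d['t']@d['R']
    return o+r*(h-o[2])/r[2]
E
python3 - <<'E'
from h import *
for n in('top','side'):
    d=get(n); cv2.imwrite(f'pics/{n}0.png',cv2.resize(d['image'],(768,576),interpolation=cv2.INTER_CUBIC)); np.savez(n+'0.npz',**d)
    print(n,-d['t']@d['R'],d['R'][2],d['K'][0,0])
print(ctrl.tips_ahead,ctrl.current_clock())
E
```

```text
pics
top [ 0.37201507 -0.04597978  1.39466252] [ 0.15450198 -0.01249484 -0.98791347] 444.8054504786912
side [ 0.48578837 -0.87299621  0.64909677] [ 0.04889293  0.85772094 -0.51178537] 362.1486335836493
0.014 0.1
```

View pics/top0.png

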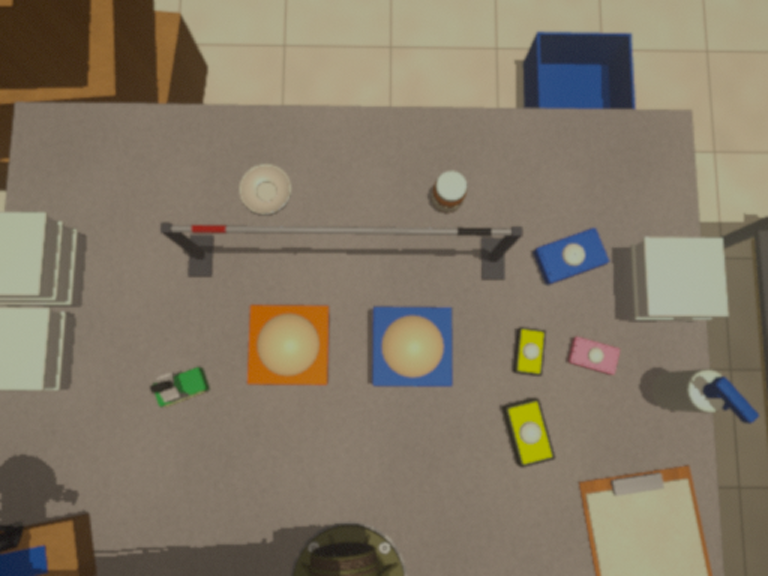

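View pics/side0.png

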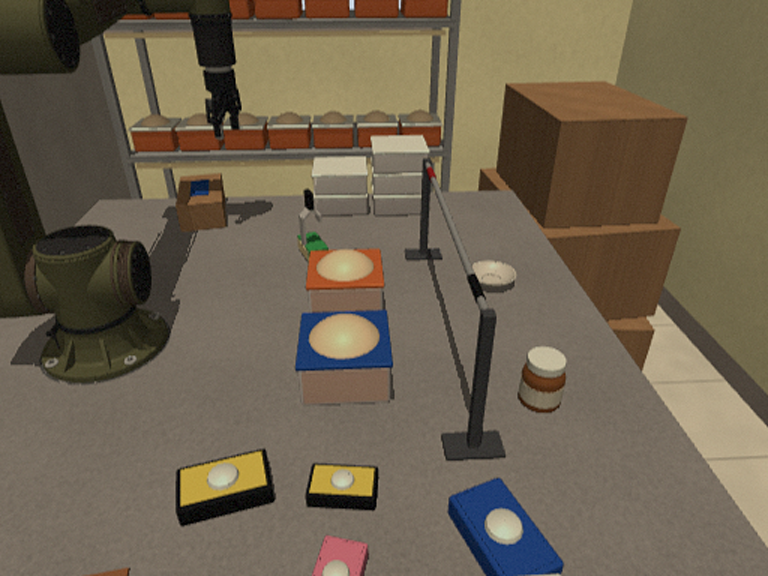

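Top view: the orange tub is at (289,345), the blue tub at (412,346), and the red band at (208,230). The lamp is at (180,385) and the small yellow meter at (531,351). The side view agrees, and shows the small yellow meter at (343,486).

```bash
cat >> h.py <<'E'
def mask(d,lo,hi,roi=None):
    h=cv2.cvtColor(d['image'],cv2.COLOR_BGR2HSV); m=cv2.inRange(h,np.array(lo),np.array(hi))
    if roi: 
        z=np.zeros_like(m); a,b,c,e=roi; z[b:e,a:c]=m[b:e,a:c]; m=z
    return m
def tri(d1,p1,d2,p2):
    P=[d['K']@np.c_[d['R'],d['t']] for d in(d1,d2)]
    X=cv2.triangulatePoints(P[0],P[1],np.array(p1,float).reshape(2,1),np.array(p2,float).reshape(2,1)).ravel(); return X[:3]/X[3]
def cen(m):
    n,l,s,c=cv2.connectedComponentsWithStats(m); i=1+np.argmax(s[1:,4]); return c[i],(l==i)
E
python3 - <<'E'
from h import *
np.set_printoptions(precision=4,suppress=True)
T=get('top');S=get('side');W={'t':pts(T),'s':pts(S)}
D={'t':T,'s':S}
def rep(name,lo,hi,rt,rs,zr=None):
    out=[]
    for k,roi in(('t',rt),('s',rs)):
        c,m=cen(mask(D[k],lo,hi,[int(x*2/3) for x in roi])); out.append(c)
        p=W[k][m&(D[k]['depth']>0)]
        print(name,k,'px',c,'n',m.sum(),'med',np.median(p,0),'lo',np.percentile(p,3,axis=0),'hi',np.percentile(p,97,axis=0))
        if k=='t':
            r=cv2.minAreaRect(np.argwhere(m)[:,::-1].astype(np.float32)); b=cv2.boxPoints(r)
            h=np.median(p[:,2]); B=np.array([ray(T,*q,h) for q in b]); print('  rect ctr',B.mean(0),'edges',B[1]-B[0],B[2]-B[1])
    print('  tri',tri(T,out[0],S,out[1]))
rep('meter',(22,120,90),(34,255,255),(505,320,555,380),(300,455,385,515))
rep('button',(0,0,120),(179,90,255),(518,338,545,366),(328,468,358,492))
rep('orange',(5,180,90),(16,255,255),(240,300,335,390),(300,240,390,300))
rep('dome',(8,40,120),(30,140,255),(255,310,325,382),(312,248,378,281))
rep('red',(0,150,60),(6,255,255),(180,215,240,245),(415,150,450,190))
rep('blackband',(0,0,0),(179,255,60),(456,226,492,236),(465,270,490,310))
rep('green',(45,100,40),(80,255,255),(140,360,215,410),(290,225,335,265))
rep('tab',(0,0,0),(179,255,70),(145,370,178,397),(300,185,318,215))
p=W['t'][int(232*2/3),130:330:20]
print('rail top row');print(p)
for n,d,(a,b,c,e) in(('t',T,(140,355,220,415)),('s',S,(285,180,345,270))):
    a,b,c,e=[int(x*2/3) for x in(a,b,c,e)]; i=d['image'][b:e,a:c]
    cv2.imwrite(f'/tmp/{n}.png',cv2.resize(i,(390,390*i.shape[0]//i.shape[1]),interpolation=cv2.INTER_CUBIC)); print(i.shape)
a,b=cv2.imread('/tmp/t.png'),cv2.imread('/tmp/s.png'); b=cv2.resize(b,None,fx=.9,fy=.9)
o=np.zeros((600,780,3),np.uint8); o[:a.shape[0],:390]=a; o[:min(600,b.shape[0]),390:390+b.shape[1]]=b[:600]; cv2.imwrite('pics/lamp.png',o)
E
```

```text
meter t px [353.4348 233.8951] n 391 med [ 0.4557 -0.3693  0.0261] lo [ 0.4131 -0.3947  0.021 ] hi [ 0.499  -0.3453  0.0316]
  rect ctr [ 0.4562 -0.3693  0.0261] edges [ 0.0903 -0.0105  0.    ] [-0.0042 -0.0505  0.    ]
meter s px [227.9347 320.0701] n 628 med [ 0.4592 -0.3708  0.0287] lo [ 0.4184 -0.3929  0.0268] hi [ 0.4989 -0.3452  0.0307]
  tri [ 0.4572 -0.369   0.0272]
button t px [353.5696 233.7342] n 79 med [ 0.4555 -0.3682  0.0325] lo [ 0.4434 -0.3816  0.0271] hi [ 0.4698 -0.3555  0.0386]
  rect ctr [ 0.457  -0.3681  0.0325] edges [ 0.0002 -0.0277  0.    ] [-0.0275  0.0008  0.    ]
button s px [227.9876 319.2174] n 161 med [ 0.4594 -0.3731  0.0344] lo [ 0.4464 -0.3827  0.0288] hi [ 0.4721 -0.3578  0.0375]
  tri [ 0.4575 -0.3688  0.0297]
orange t px [191.4255 229.3081] n 1269 med [0.4645 0.1227 0.0881] lo [0.3879 0.0455 0.0829] hi [0.5364 0.1937 0.0932]
  rect ctr [0.4622 0.1206 0.0881] edges [ 0.0013 -0.1563  0.    ] [-0.1493 -0.0029  0.    ]
orange s px [229.4339 182.1576] n 590 med [0.4622 0.0691 0.0914] lo [0.3902 0.0429 0.0849] hi [0.5386 0.1861 0.0937]
  tri [0.463  0.12
[... 1398 characters left out ...]
6 0.3819 0.0448]
  tri [0.3891 0.3153 0.0509]
tab t px [107.5522 257.209 ] n 67 med [0.3797 0.3359 0.1684] lo [0.3716 0.3265 0.1363] hi [0.388  0.3535 0.1737]
  rect ctr [0.3789 0.335  0.1684] edges [ 0.0098 -0.0376  0.    ] [-0.0126 -0.0039  0.    ]
tab s px [205.4932 132.7397] n 73 med [0.3805 0.3319 0.1548] lo [0.3696 0.326  0.1325] hi [0.3901 0.3507 0.1749]
  tri [0.3796 0.341  0.1516]
rail top row
[[ 0.6496  0.2695  0.241 ]
 [ 0.6497  0.2163  0.2427]
 [ 0.6506  0.1638  0.241 ]
 [ 0.6499  0.1101  0.2465]
 [ 0.6511  0.0576  0.2434]
 [ 0.6518  0.0046  0.2428]
 [ 0.651  -0.0484  0.2484]
 [ 0.6526 -0.1015  0.2441]
 [ 0.6524 -0.1544  0.247 ]
 [ 0.6533 -0.2077  0.2455]]
(40, 53, 3)
(60, 40, 3)
```

View pics/lamp.png

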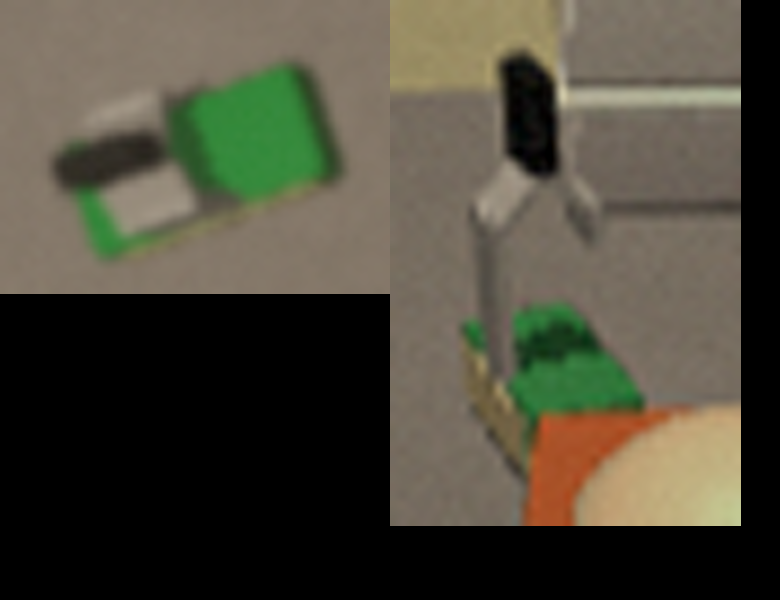

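The lens and strap face roughly −x. The head's front top edge runs from crop (105,255) to (320,190), so lamp yaw is about +0.3. Next I'll refine the lamp pose and pick up the meter.

```bash
python3 - <<'E'
from h import *
np.set_printoptions(precision=4,suppress=True)
T=dict(np.load('top0.npz'))
s=53/390; a=ray(T,93+105*s,236+255*s,.04); b=ray(T,93+320*s,236+190*s,.04)
e=a-b; psi=np.arctan2(-e[0],e[1]); ctr=(a+b)/2+.025*np.array([np.cos(psi),np.sin(psi),0])
print('lamp',a,b,np.linalg.norm(e),psi,ctr)
R=[np.pi,0,-.1]; M=np.array([.457,-.369,0.])
for p,r in(((.457,-.369,.018),R),((.462,.12,.138),R),((.653,.2465,.34),[np.pi,0,0]),((.653,.2465,.28),[np.pi,0,0]),((.653,.12,.28),[np.pi,0,0]),((.38,.335,.155),[np.pi,0,.31])):
    print(p,ctrl.ik(list(p),r))
ctrl.move_ptp([.12,.47,.34],[np.pi,0,1.2]); print(ctrl.current_clock())
ctrl.move_ptp([.48,-.1,.34],R); ctrl.move_ptp([.457,-.369,.10],R); print(ctrl.current_clock())
ctrl.servo_line([.457,-.369,.018],velocity=.08)
ctrl.command_gripper(0.0,30); print(ctrl.current_clock(),ctrl.current_grip_width(),ctrl.current_gripper_force(),ctrl.current_wrist_force(),ctrl.current_tcp_pos())
ctrl.servo_line([.457,-.369,.10],velocity=.1)
S=get('side'); cv2.imwrite('pics/s1.png',cv2.resize(S['image'],(768,576)))
print(ctrl.current_clock(),ctrl.current_grip_width(),ctrl.current_gripper_force(),ctrl.current_wrist_force())
W=pts(S); c,m=cen(mask(S,(22,120,90),(34,255,255),(195,200,290,345))); p=W[m&(S['depth']>0)]; print(c,m.sum(),np.median(p,0),p.min(0),p.max(0))
E
```

```text
lamp [0.3402 0.3743 0.04  ] [0.3668 0.2886 0.04  ] 0.08973868180485065 0.30125664631294846 [0.3774 0.3389 0.04  ]
(0.457, -0.369, 0.018) [-0.3381  0.1004 -0.2727  0.     -1.1977  1.8089]
(0.462, 0.12, 0.138) [ 0.6784 -0.2847 -0.4063  0.     -1.4492  0.7924]
(0.653, 0.2465, 0.34) [ 0.6463  0.3504  0.6134  0.     -1.8337  0.9245]
(0.653, 0.2465, 0.28) [ 0.6463  0.3153  0.4585  0.     -1.714   0.9245]
(0.653, 0.12, 0.28) [ 0.4822  0.2195  0.3442  0.     -1.6955  1.0886]
(0.38, 0.335, 0.155) [ 1.1209 -0.2051 -0.3098  0.     -1.4661  0.7599]
1.4417
5.1917
6.75 0.646209147748313 33.800302147865295 [0.6729 0.8353 4.2968] [ 0.4574 -0.3691  0.0187]
7.7667 0.6447215534175936 33.250229358673096 [-0.1917  0.8513 -3.26  ]
[240.5    294.8676] 204 [ 0.4871 -0.3801  0.1087] [ 0.4661 -0.3981  0.1061] [ 0.502  -0.35    0.1111]
```

View pics/s1.png

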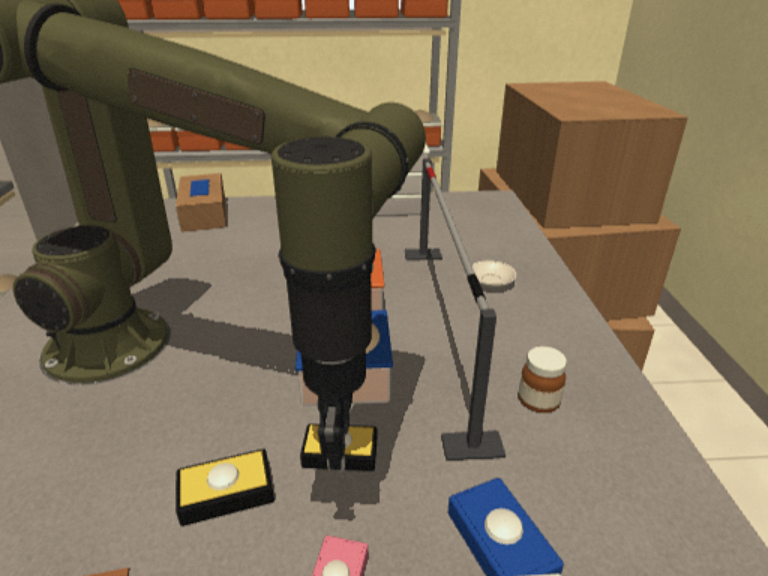

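The meter is held level, case at (340,445) in the view. Carrying it to the crown, with a force-checked descent.

```bash
python3 - <<'E'
from h import *
np.set_printoptions(precision=4,suppress=True)
R=[np.pi,0,0]
ctrl.servo_line([.457,-.369,.24],velocity=.2)
ctrl.move_ptp([.460,.120,.24],R)
ctrl.servo_line([.460,.120,.150],velocity=.12); ctrl.pause(.3)
f0=np.mean([ctrl.current_wrist_force() for _ in range(3)],0); print(ctrl.current_clock(),f0)
z=.146
while z>.134:
    ctrl.servo_line([.460,.120,z],velocity=.02); ctrl.pause(.1); f=np.array(ctrl.current_wrist_force())-f0
    print(round(z,4),f)
    if f[2]>1.2: break
    z-=.0015 if z>.142 else .001
S=get('side'); cv2.imwrite('pics/s2.png',S['image'][80:300,120:400].repeat(2,0).repeat(2,1))
print(ctrl.current_clock(),ctrl.current_tcp_pos(),ctrl.current_tool_rot())
E
```

```text
11.6 [ 0.461   0.2686 -2.243 ]
0.146 [-0.6645 -0.8909  0.1012]
0.1445 [ 0.1794 -0.2912  0.4011]
0.143 [-0.6487  0.1261 -0.0867]
0.1415 [-0.932  -1.4882  0.0831]
0.1405 [ 0.239   0.1503 -0.9004]
0.1395 [-0.7242 -0.7582  0.0289]
0.1385 [ 0.47   -0.381   0.9973]
0.1375 [-3.4583  0.1763  7.8304]
14.55 [0.4602 0.12   0.1385] [-3.1413 -0.001   0.0002]
```

View pics/s2.png

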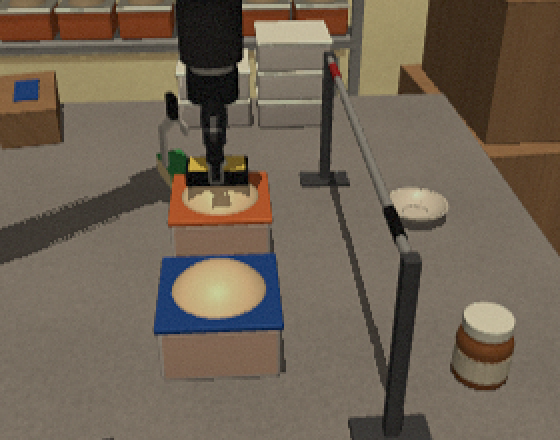

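The meter at (218,168) touches the crown, contact at TCP z ≈ 0.1385. I'll ease off slightly, open in stages and retreat.

```bash
python3 - <<'E'
from h import *
np.set_printoptions(precision=4,suppress=True)
ctrl.servo_line([.460,.120,.1382],velocity=.02); ctrl.pause(.1); print(ctrl.current_wrist_force())
ctrl.command_gripper(.645,20)
for o in(.66,.69,.75,.85,.95): ctrl.command_gripper(o); 
print(ctrl.current_clock(),ctrl.current_grip_width())
ctrl.servo_line([.460,.120,.20],velocity=.06); ctrl.servo_line([.46,.12,.30],velocity=.2)
ctrl.move_ptp([.40,.36,.34],[np.pi,0,.3]); 
T=get('top');S=get('side'); print(ctrl.current_clock())
for n,d,roi in(('t',T,(150,190,240,260)),('s',S,(190,120,280,220))):
    W=pts(d); c,m=cen(mask(d,(22,120,90),(34,255,255),roi)); p=W[m&(d['depth']>0)]; A=np.c_[p[:,:2]-p[:,:2].mean(0),np.ones(len(p))]
    print(n,c,m.sum(),np.median(p,0),p.min(0),p.max(0),'slope',np.linalg.lstsq(A,p[:,2],rcond=None)[0])
a=cv2.resize(T['image'][190:300,60:250],None,fx=2,fy=2); b=cv2.resize(S['image'][80:240,150:340],None,fx=2,fy=2)
o=np.zeros((540,380,3),np.uint8); o[:220]=a;o[220:]=b; cv2.imwrite('pics/m3.png',o)
E
```

```text
[-2.9205  0.2783  4.1808]
16.2833 0.9492812672655649
19.2
t [190.2148 229.0508] 512 [0.4592 0.1169 0.1457] [0.4143 0.0901 0.1375] [0.5045 0.1433 0.1563] slope [0.0441 0.0337 0.1456]
s [227.3224 161.541 ] 183 [0.4598 0.1152 0.149 ] [0.4177 0.0904 0.144 ] [0.5014 0.1466 0.1559] slope [0.0481 0.0533 0.1491]
```

View pics/m3.png

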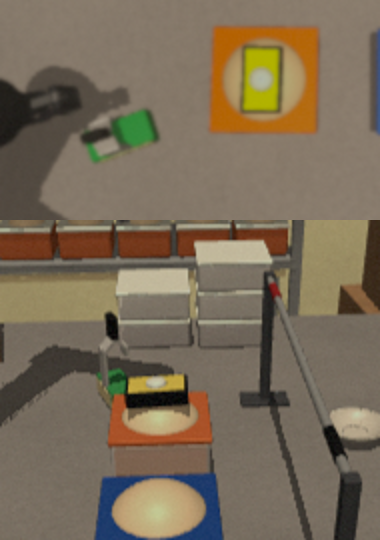

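The meter is released and balanced on the crown, at (262,78) in the top crop, with tilt about 0.05. Next is the lamp.

```bash
python3 - <<'E'
from h import *
np.set_printoptions(precision=4,suppress=True)
R=[np.pi,0,.3]; x,y=.378,.341
ctrl.move_ptp([x,y,.24],R); ctrl.servo_line([x,y,.147],velocity=.1)
ctrl.command_gripper(0.0,70); print(ctrl.current_clock(),ctrl.current_grip_width(),ctrl.current_gripper_force())
ctrl.servo_line([x,y,.33],velocity=.15); 
ctrl.move_ptp([.55,.232,.321],[np.pi,0,0]); ctrl.pause(.3)
print(ctrl.current_clock(),ctrl.current_grip_width(),ctrl.current_wrist_force(),ctrl.current_ft_torque(),ctrl.current_tcp_pos())
T=get('top');S=get('side')
for n,d,roi in(('t',T,(90,140,200,260)),('s',S,(200,60,300,200))):
    W=pts(d); c,m=cen(mask(d,(45,100,40),(80,255,255),roi)); p=W[m&(d['depth']>0)]
    print(n,c,m.sum(),np.median(p,0),np.percentile(p,2,axis=0),np.percentile(p,98,axis=0))
a=cv2.resize(T['image'][130:260,70:250],None,fx=2,fy=2); b=cv2.resize(S['image'][50:220,180:310],None,fx=3,fy=3,interpolation=cv2.INTER_CUBIC)
o=np.zeros((510,760,3),np.uint8); o[:260,:360]=a;o[:510,370:]=b; cv2.imwrite('pics/l4.png',o)
E
```

```text
21.3083 0.34308312117971057 69.62994564324617
23.8083 0.34292145610870717 [ 0.2028  0.9927 -2.0601] [0.0007 0.086  0.0406] [0.5495 0.2327 0.3214]
t [157.0216 192.554 ] 278 [0.5496 0.1975 0.2127] [0.5311 0.177  0.1948] [0.5769 0.2264 0.3748]
s [257.1169 132.7305] 308 [0.5558 0.1869 0.2109] [0.532  0.1803 0.179 ] [0.5793 0.265  0.2185]
```

View pics/l4.png

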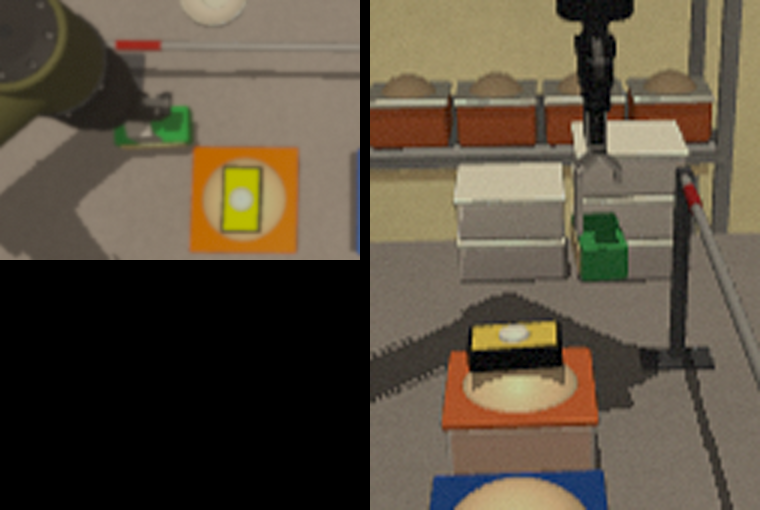

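The lamp hangs upright in the grip, head at (600,248) in the side crop. Its origin height is about 0.174 and its axis is about 5 mm ahead of the TCP. Hooking it on at the red band.

```bash
python3 - <<'E'
from h import *
np.set_printoptions(precision=4,suppress=True)
ctrl.servo_line([.6485,.232,.321],velocity=.08); ctrl.pause(.2)
f0=np.array(ctrl.current_wrist_force()); print(ctrl.current_clock(),f0)
z=.321
for z in (.30,.285,.280,.278,.276,.274,.2725,.271,.2695,.268):
    ctrl.servo_line([.6485,.232,z],velocity=.06 if z>.281 else .03); ctrl.pause(.1); f=np.array(ctrl.current_wrist_force())-f0; print(z,f)
    if f[2]>2.5 or np.linalg.norm(f)>10: break
S=get('side');T=get('top'); print(ctrl.current_clock(),ctrl.current_tcp_pos())
for n,d,roi in(('t',T,(90,100,200,260)),('s',S,(200,60,330,220))):
    W=pts(d); c,m=cen(mask(d,(45,100,40),(80,255,255),roi)); p=W[m&(d['depth']>0)]
    print(n,c,m.sum(),np.median(p,0),np.percentile(p,2,axis=0),np.percentile(p,98,axis=0))
a=cv2.resize(T['image'][100:260,70:250],None,fx=2,fy=2); b=cv2.resize(S['image'][50:220,200:330],None,fx=3,fy=3,interpolation=cv2.INTER_CUBIC)
o=np.zeros((510,760,3),np.uint8); o[:320,:360]=a;o[:510,370:]=b; cv2.imwrite('pics/l5.png',o)
E
```

```text
25.4917 [-0.977  -0.0588 -3.3838]
0.3 [0.9941 0.4207 0.2477]
0.285 [-1.0586 -1.2975  0.3963]
0.28 [1.0639 0.4129 0.0013]
0.278 [ 0.8087 -0.1856  0.1178]
0.276 [4.6034 0.383  2.8536]
27.8083 [0.6489 0.232  0.2767]
t [161.0049 161.0631] 206 [0.648  0.2015 0.168 ] [0.6303 0.1805 0.159 ] [0.6644 0.2252 0.1743]
s [287.5168 144.4362] 298 [0.6551 0.187  0.1686] [0.6319 0.1807 0.1343] [0.6775 0.2686 0.1743]
```

View pics/l5.png

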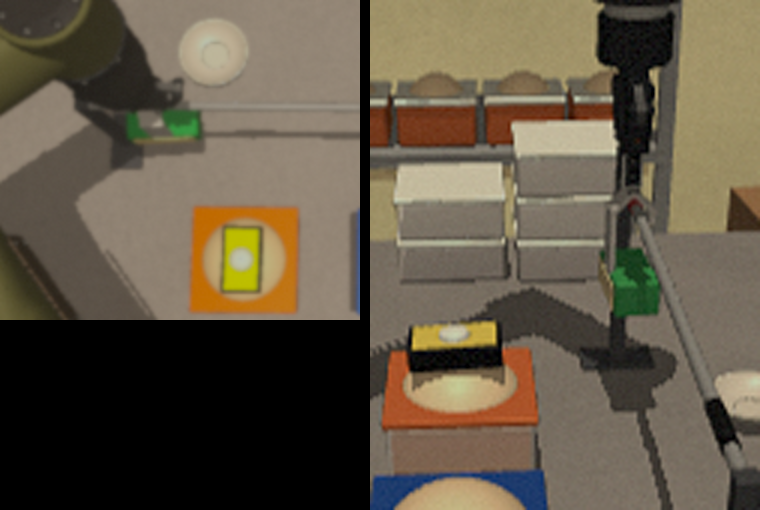

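The hook is over the rail at the red band, at (632,200) in the crop, about 5 mm above its seat. The +x force says the lamp should go a little further in +x. I'll centre it and finish seating.

```bash
python3 - <<'E'
from h import *
np.set_printoptions(precision=4,suppress=True)
f0=np.array([-.3,0,-3.3])
x,z=.6485,.2767
for i in range(14):
    f=np.mean([ctrl.current_wrist_force() for _ in range(3)],0)-f0; print(round(x,4),round(z,4),f)
    if abs(f[0])>1.8: x+=.001*np.sign(f[0])
    elif f[2]>2.5: break
    else: z-=.001
    if f[2]>12: break
    ctrl.servo_line([x,.232,z],velocity=.03); ctrl.pause(.08)
S=get('side'); W=pts(S); c,m=cen(mask(S,(45,100,40),(80,255,255),(200,60,330,220))); p=W[m&(S['depth']>0)]
print(ctrl.current_clock(),ctrl.current_tcp_pos(),c,np.percentile(p,2,axis=0),np.percentile(p,98,axis=0))
E
```

```text
0.6485 0.2767 [3.0931 0.0612 2.9614]
0.6495 0.2767 [ 1.9384 -0.8613  2.9699]
0.6505 0.2767 [-0.1075 -0.9711  0.4595]
0.6505 0.2757 [0.1744 0.365  1.2726]
0.6505 0.2747 [ 1.2695 -0.1857  2.9428]
29.1917 [0.6507 0.232  0.2751] [288.1684 144.8488] [0.6342 0.1804 0.1339] [0.6805 0.2654 0.1725]
```

```bash
python3 - <<'E'
from h import *
np.set_printoptions(precision=4,suppress=True)
f0=np.array([-.3,0,-3.3]); F=lambda: np.mean([ctrl.current_wrist_force() for _ in range(3)],0)-f0
x,z=.6513,.2748
ctrl.servo_line([x,.232,z],velocity=.03); ctrl.pause(.1); print(F())
for y in(.20,.16,.121): ctrl.servo_line([x,y,z],velocity=.05); print(y,F())
ctrl.pause(.2)
for i in range(8):
    f=F(); print(round(x,4),round(z,4),f)
    if abs(f[0])>1.8: x+=.001*np.sign(f[0])
    elif f[2]>4: break
    else: z-=.001
    if f[2]>12: break
    ctrl.servo_line([x,.121,z],velocity=.03); ctrl.pause(.08)
S=get('side');T=get('top');print(ctrl.current_clock(),ctrl.current_tcp_pos())
for d,roi in((T,(90,100,300,260)),(S,(200,60,360,250))):
    W=pts(d); c,m=cen(mask(d,(45,100,40),(80,255,255),roi)); p=W[m&(d['depth']>0)]; print(c,np.percentile(p,2,axis=0),np.percentile(p,98,axis=0))
a=cv2.resize(T['image'][100:260,70:250],None,fx=2,fy=2); b=cv2.resize(S['image'][50:220,200:330],None,fx=3,fy=3,interpolation=cv2.INTER_CUBIC)
o=np.zeros((510,760,3),np.uint8); o[:320,:360]=a;o[:510,370:]=b; cv2.imwrite('pics/l6.png',o)
E
```

```text
[ 0.5121 -0.7483  1.9067]
0.2 [ 0.8733 -0.4434  0.0164]
0.16 [ 1.4037 -0.5377  1.0677]
0.121 [ 1.9333  0.0245 -0.2642]
0.6513 0.2748 [ 1.2423 -0.0795  0.2005]
0.6513 0.2738 [ 1.7924 -0.4005  2.9344]
0.6513 0.2728 [3.0893 0.0079 7.2973]
0.6523 0.2728 [2.0193 0.6161 7.4646]
0.6533 0.2728 [1.1645 0.2297 5.5632]
33.85 [0.6533 0.121  0.2725]
[201.3333 161.2327] [0.6328 0.07   0.1583] [0.6647 0.1071 0.1688]
[293.8477 160.8161] [0.6361 0.0694 0.1308] [0.682 0.159 0.17 ]
```

View pics/l6.png

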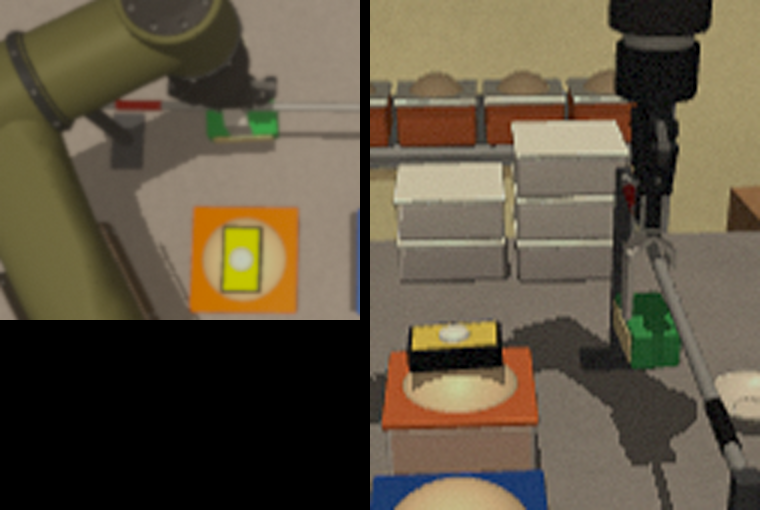

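The lamp is seated behind the orange tub, head at (650,330) in the side crop, spanning y about 0.07 to 0.17. Releasing it gently and checking.

```bash
python3 - <<'E'
from h import *
np.set_printoptions(precision=4,suppress=True)
ctrl.command_gripper(.343,20)
for o in(.36,.40,.5,.7,.95): ctrl.command_gripper(o)
ctrl.pause(.3)
x,y,z=ctrl.current_tcp_pos()
ctrl.servo_line([x,y,z+.06],velocity=.05); ctrl.servo_line([x,y,.40],velocity=.12)
ctrl.move_ptp([.3,.4,.42],[np.pi,0,.3])
print(ctrl.current_clock())
for k in range(2):
    ctrl.pause(1.5); S=get('side');T=get('top')
    for n,lo,hi,rt,rs in(('lamp',(45,100,40),(80,255,255),(150,100,300,200),(240,60,360,250)),('meter',(22,120,90),(34,255,255),(150,190,240,260),(190,120,280,220))):
        for d,roi in((T,rt),(S,rs)):
            W=pts(d); c,m=cen(mask(d,lo,hi,roi)); p=W[m&(d['depth']>0)]; print(n,c,np.percentile(p,2,axis=0),np.percentile(p,98,axis=0))
print(ctrl.current_clock(),ctrl.current_joint_velocities())
a=cv2.resize(T['image'][100:260,70:250],None,fx=2,fy=2); b=cv2.resize(S['image'][50:220,200:330],None,fx=3,fy=3,interpolation=cv2.INTER_CUBIC)
o=np.zeros((510,760,3),np.uint8); o[:320,:360]=a;o[:510,370:]=b; cv2.imwrite('pics/l7.png',o)
E
```

```text
39.5583
lamp [201.4057 161.4343] [0.6323 0.0698 0.1577] [0.6649 0.1095 0.1691]
lamp [293.4088 160.8895] [0.6334 0.0686 0.1305] [0.6798 0.155  0.1695]
meter [190.191  229.0975] [0.4146 0.0919 0.1396] [0.5037 0.1424 0.1508]
meter [227.4941 161.9235] [0.4189 0.0923 0.1458] [0.5008 0.1383 0.1528]
lamp [201.3678 161.4655] [0.6319 0.0699 0.158 ] [0.6652 0.1098 0.1679]
lamp [293.3929 160.7967] [0.6335 0.0687 0.1315] [0.6798 0.1572 0.1692]
meter [190.188  229.0174] [0.4146 0.092  0.1397] [0.5037 0.1427 0.1512]
meter [227.5595 161.8929] [0.4185 0.092  0.1452] [0.5008 0.1387 0.1523]
42.7583 [ 0.0007  0.     -0.0016 -0.0013 -0.0008  0.0005]
```

View pics/l7.png

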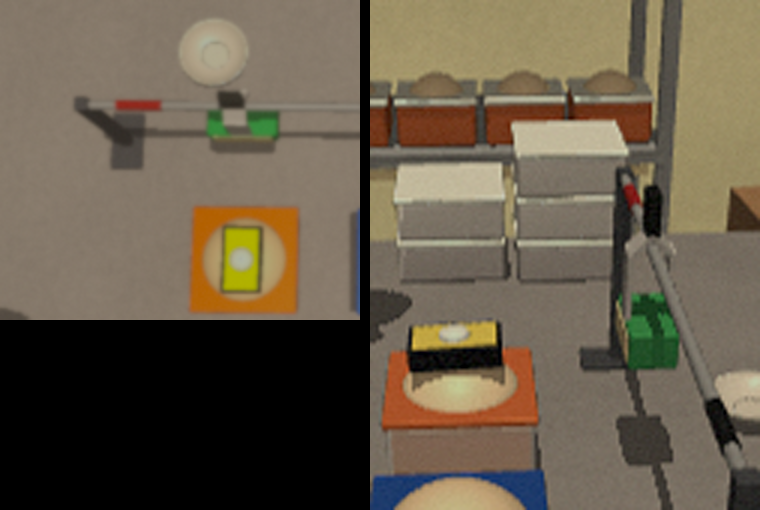

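The lamp hangs still on the rail, tab at (652,210), with its lens facing the tubs and its middle at y ≈ 0.12. The meter is still balanced at (241,259). Handing in.

```bash
python3 -c "
from plant import workorder
print(workorder.sign_off())"
```

```text
the job is handed in; nothing more can be done
None
```

The job is handed in, though no verdict came back: in the last images the meter was balanced on the orange tub's crown and the lamp hung still behind the tub's middle with its lens facing the tubs, at about 43 s of the 72 s.

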